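# Ease the frame press back one notch

### The job

The glue in the box frame has set, so ease the frame press back by one notch: with a fingertip lift the yellow pawl by its red lug and throw it right over, push the spoked handle so that the wheel turns backward (top spoke towards the frame), then tip the pawl back so that it lies in the next notch with the wheel's tooth hard up against it. Push gently with the fingertips and grip nothing; leave the frame lying in the press, and everything else on the bench where it is.

Things in the scene. Friction and masses are not known exactly. Their poses are not given: they have to be found in the camera images.
- press: blue rack frame press, fixed. Origin on the bench under the shaft. Its z up; its +x: the shaft (115 mm up), ratchet wheel (55 mm radius, x 45-57) at the +x end, spoked handle (x -62) at the -x end; its -y: bed, jaw (top 100 up) and frame (y -160 to -340). Blue cheeks x +-42, y +-62, 142 high; far cheek's arm to y -118, 130 high. Rack tail to y 135
- pawl (a joint): rad. 0: nose down in a notch (as at the start); about 0.2: on a tooth's tip; 1.40: thrown over on its stop pin, lug towards the frame. Plain gravity hinge, very light (160 g): from below 0.8 it falls back to the wheel, past 0.95 over to the stop. Pivot along the press's x at y -84, z 104 mm. While down it blocks backward turning only
- ratchet (a joint): rad, wheel with handle, 12 teeth. 0 at the start, grows backward (top spoke moves to the press's -y, jaw backs off 24 mm per rad); one notch is 0.524. It stays where left (2 to 3 N at a spoke turns it). With the pawl down on the back of a tooth it turns backward till the next tooth meets the pawl, a firm stop at about 0.53. Forward it is stopped by the frame
- pawl_lug (a point): middle of the smooth, slippery red sleeve, 13 mm thick and 28 long (press x 83 to 111 mm), on a 9 mm steel pin along the press's x that sticks out of the pawl's side beyond the wheel's face; nothing below it. 48 mm from the pivot: it moves on that arc. At the start at press y -53, z 141 mm (from the pivot: 50 deg up, towards +y); thrown over at y -115, z 141
- spoke_knob (a point): centre of the black 22 mm ball on the spoke that stands up at the start, 92 mm from the shaft. Four such spokes, 10 mm rods, 90 deg apart, in the plane press x -62 mm. At the start this spoke leans 15 deg from upright towards the press's +y; one notch back it leans 15 deg towards -y. Hub radius 19 mm
- frame_mid (a point): middle of the loose dark box frame, 240 x 180 x 75 mm, lying open side up on the press's rails between jaw and end stop; its top 89 mm above the bench
- pliers_mid (a point): pliers with red handles, 165 mm long, lying flat; point near the joint. Leave alone
- snips_mid (a point): secateurs with red handles, 165 mm long, lying flat; point near the joint. Leave alone
- glue_mid (a point): yellow glue bottle, 52 mm thick, 135 tall, standing; its middle. Leave alone
- orange_pot_mid (a point): orange plastic pot, 72 mm wide, 70 tall; its middle. Leave alone
- pen_tin_mid (a point): tin of pens, 75 mm wide, 160 tall with the pens; point on its axis 40 mm up. Leave alone
- succulent_mid (a point): succulent in a terracotta pot, 78 mm wide, 90 tall; point on its axis 40 mm up. Leave alone
- screwdriver_mid (a point): red screwdriver, 190 mm long, lying flat; point at half its length. Leave alone

How it is judged (in metres and radians):
On the way, in this order (a step that is already met when the one before it is completed fails the run):
1. the pawl has been lifted and thrown over, clear of the wheel (value of joint pawl above 1.15 rad), for 0.2 s.
2. the wheel has been pushed backward by at least 60 % of a notch (value of joint ratchet above 0.31 rad), for 0.1 s.
3. the pawl has been tipped back onto the wheel (value of joint pawl below 0.27 rad), for 0.2 s.
At the end, for the whole second after the job is handed in: The wheel stands one notch back (0.46 to 0.57 rad of the 0.524 rad notch, counted from its start), at rest, the pawl lies down in that notch (pawl under 0.07 rad), and the frame lies flat in the press within 12 mm of where it was (value of joint ratchet between 0.46 and 0.57 rad and value of joint pawl below 0.07 rad and velocity of joint ratchet between -0.05 and 0.05 rad/s and distance of frame_mid from where it was at the start of the episode below 0.012 m and angle between frame_mid's own z axis and vertical below 0.05 rad); the robot touches nothing.
It fails at once if part of the press is gripped or forced (fingers on it with over 40 N in all) instead of being pushed gently (contact force between the fingers and press above 40 N).
It fails at once if the frame is lifted or shoved about (distance of frame_mid from where it was at the start of the episode above 0.012 m or angle between frame_mid's own z axis and vertical above 0.08 rad).
It fails at once if something else on the bench is moved by more than 20 mm, lifted or knocked over (distance of any of pliers_mid, snips_mid, glue_mid, orange_pot_mid, pen_tin_mid, succulent_mid, screwdriver_mid from where it was at the start of the episode above 0.02 m).
It also fails if it takes over 72 s, if anything falls off the work surface, if the arm or the gripper's body presses on something with over 40 N, if the wrist force passes 120 N, or if a joint passes its speed limit or range.

### The arm

A 6-joint arm with a two-finger parallel gripper is mounted at the origin on the work surface. World frame = base frame: x ahead of the robot, y to its left, z up, the work surface at z = 0. Lengths are in m, angles in degrees, forces in N, time in s.
With the tool pointing down it reaches from about 0.4 to 0.825 m from the base axis. Payload 7 kg.
Tool frame: the origin (TCP) lies midway between the tips of the shut fingers; the grasp point (between the pads) lies ctrl.tcp_to_grasp behind it (ctrl.tcp_to_grasp is the distance from the TCP to the grasp point, in m); z points along the fingers, y is the line along which they close (so a half turn about z gives the same grasp; the last joint's range is limited). The gripper opens to 88 mm and grips with 3 to 60 N. Pads are 19 mm wide; open, the fingers measure 130 mm over their backs; the gripper's body (78 mm by 193 mm) begins 47 mm behind the grasp point.
Start: joints at [-48.352, 20.546, 0.682, 0, -70.136, -16.507], TCP at [0.287, -0.611, 0.227] pointing down, gripper open.
Joint ranges: [-176.03, 176.03], [-82.01, 121.73], [-58.28, 71.71], [-173.87, 95.51], [-174.79, -0.11], [-173.66, 173.66]. Speed limits (degrees/s): [136.94, 136.94, 172.46, 180, 180, 180].

### API

Orientations are given as [roll, pitch, yaw] about the fixed x, y, z axes, in that order (R = Rz(yaw) Ry(pitch) Rx(roll)).
In Python, from plant import ctrl, imaging, close_job gives the robot as it stands.
- The arm moves only by the shell command python3 -m crank 'ROWS'. ROWS is JSON, a list of rows, each a list of 3 entries, a list of its own where there are three numbers: the shift along the world's x, y, z in m, then the turn, a rotation vector about the world's x, y, z in degrees, then the opening, from -1 (shut) to 1 (fully open), so that 0 is half open. A call has 1 to 12 rows; each row shifts and turns the commanded pose from where the row before left it; what a row does not reach is not made up. A row lasts 1/10 s, in which the tool goes at most 50 mm and 8.59 degrees, less where a joint would pass 70% of its speed; a pose out of reach is approached as far as the arm can. A call is refused whole if a number of a shift passes 0.05 or a number of a turn 8.59, either way. A call with a gripper value outside its range is refused whole. The fingers move at their own pace and stop on an object; the grip force is fixed at half the most. Time passes only in rows, so rows that do not move let the fingers close. It gives the time, the measured TCP pose, the force, the opening and the grip force at its end, in the units of the state.
- ctrl.get_obs(): the state, without advancing time (a new reading comes with each control period).
- imaging.snapshot(name): name is "scene" or "side" or "wrist"; returns (picture, depth): 400x640x3 uint8, blue, green, red; 400x640 float32, m along the optical axis (not along the pixel's ray), 0 where there is no reading.
- imaging.camera_model(name): a dict with "mtx" (3x3 intrinsics, pixels), "R" (3x3) and "t" (3): a world point X has camera coordinates R X + t. Camera axes: x right, y down, z forward; pixel columns grow to the right and rows downward; lengths in m; the calibration is good to about 2 mm. A picture is of the moment at which its call begins: read the wrist's pose just before it. camera_model takes no time and is no camera call; for the wrist camera it gives the pose at the moment of the call.
- close_job(): hands the job in; it is judged then, once.
The state is a dict: "clock": time; "joint_pos": joint angles; "qvel": joint speeds; "tau": joint torques, N m; "tool_pos": TCP position; "orientation": TCP orientation; "force": force on the tool from outside, world axes, zero at the start; "moment": the same for the moment, N m; "opening": finger opening in m; "gripper_force": force on a finger pad.
Only numpy, scipy, OpenCV 4.12 (cv2) and the standard library are available. Lean on these libraries where they do the work, as an engineer would, in place of code of your own. Each camera call takes 0.05 s, during which the arm holds its last target. There are 200 camera calls.

## Working session

There is one attempt and no reset: what is moved stays moved. The work goes in short steps, Python scripts to look and compute and a shell command to move; the robot and the scene stay as the last step left them, time stands still between calls to the robot, and variables do not carry over. Pictures are saved under pics/ and viewed, at most 10 in all, crops included, and the job is handed in when it is done.

```bash
ls; mkdir -p pics
python3 - <<'E'
from plant import ctrl, imaging
import cv2, numpy as np
o=ctrl.get_obs();print(o, ctrl.tcp_to_grasp)
for n in ("scene","side"):
    p,d=imaging.snapshot(n);m=imaging.camera_model(n)
    cv2.imwrite(f"pics/{n}0.png",p);np.savez(f"pics/{n}0.npz",p=p,d=d,**m)
    print(n,m)
E
```

```text
pics
{'clock': 0.0, 'joint_pos': array([-4.83513290e+01,  2.05929510e+01,  6.35503167e-01, -1.89090882e-02,
       -7.01364294e+01, -1.65065404e+01]), 'qvel': array([-0.03558336,  0.06451564, -0.01098607, -0.04818694,  0.09227606,
        0.06888932]), 'tau': array([-6.93799320e-04, -5.82724464e+01,  2.93061680e+01,  6.99759990e+00,
        6.99918033e-03, -1.43747975e-04]), 'tool_pos': array([ 0.28655112, -0.61063352,  0.22562253]), 'orientation': array([ 1.79904941e+02, -9.63210392e-03, -1.54864301e+02]), 'force': array([0.31113969, 0.40722452, 0.19002034]), 'moment': array([0.0054951 , 0.00010482, 0.00118573]), 'gripper_force': 0.0, 'opening': 0.08748091778957906} 0.0188
scene {'mtx': array([[476.5135465 ,   0.        , 313.91762203],
       [  0.        , 476.5135465 , 198.89678184],
       [  0.        ,   0.        ,   1.        ]]), 'R': array([[-0.2896799 ,  0.95712231,  0.00155904],
       [ 0.76209006,  0.23163685, -0.60461816],
       [-0.57905466, -0.1739576 , -0.79651394]]), 't': array([ 0.01165759, -0.38701407,  1.49339698])}
side {'mtx': array([[440.87969996,   0.        , 319.17217657],
       [  0.        , 440.87969996, 200.2940469 ],
       [  0.        ,   0.        ,   1.        ]]), 'R': array([[-0.75585177, -0.65473922, -0.00215828],
       [-0.478012  ,  0.55407888, -0.68154319],
       [ 0.44742892, -0.51411394, -0.73177471]]), 't': array([0.54207292, 0.26756228, 0.87271095])}
```

View pics/scene0.png

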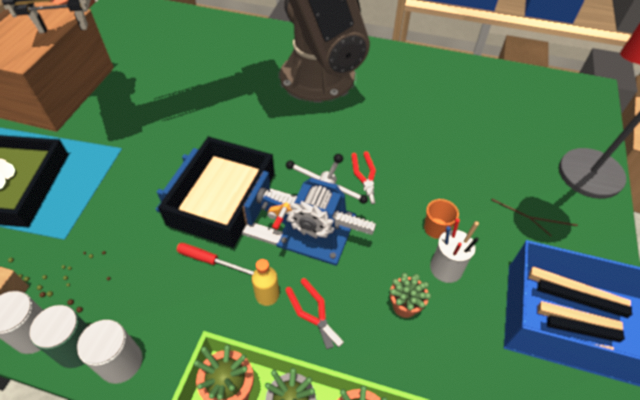

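View pics/side0.png

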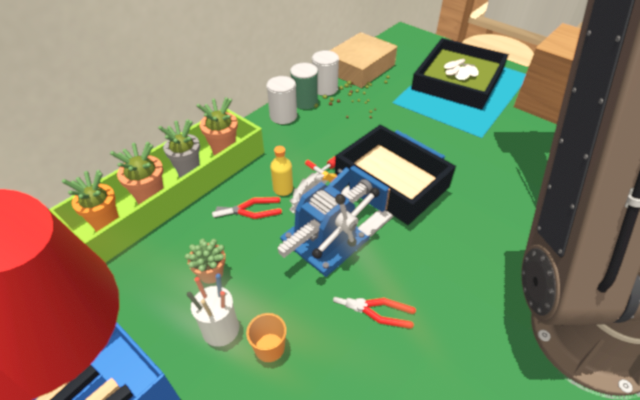

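The two views show the press, with its wheel facing world +x and the frame towards world -y: around (315,210) in the scene view and (335,215) in the side view. I'll zoom in on both.

Run:
```python
import cv2, numpy as np
a=cv2.imread("pics/scene0.png")[140:270,150:390];b=cv2.imread("pics/side0.png")[120:280,260:460]
a=cv2.resize(a,None,fx=3.3,fy=3.3,interpolation=cv2.INTER_CUBIC);b=cv2.resize(b,None,fx=3.7,fy=3.7,interpolation=cv2.INTER_CUBIC)
cv2.imwrite("pics/ca.png",a);cv2.imwrite("pics/cb.png",b)
```

```text
(no output)
```

View pics/ca.png

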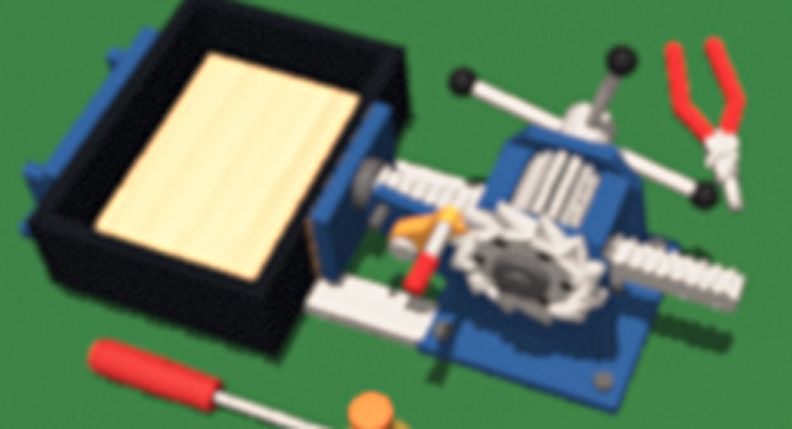

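View pics/cb.png

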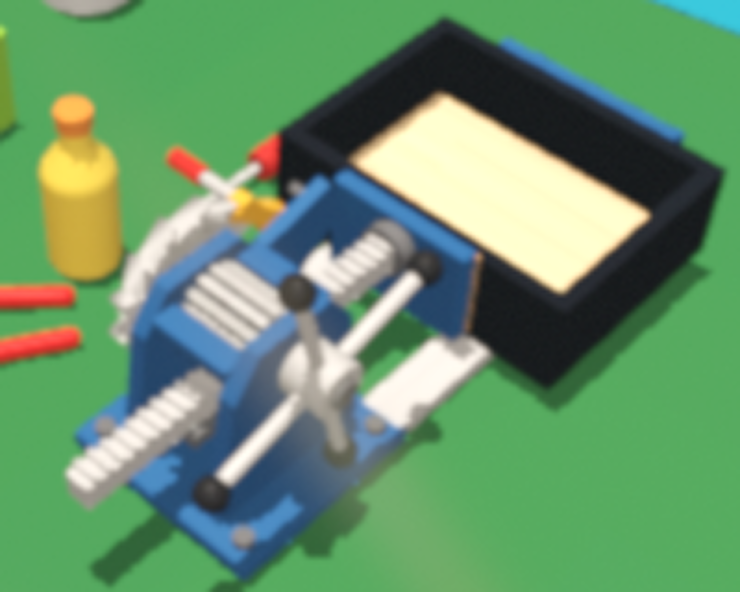

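The crops show three knobs: scene crop (622,60), (462,82), (705,194) and side crop (297,292), (428,266), (211,493). The red lug sleeve is at (421,273) and (185,163). I'll fit the press x, y and yaw by least squares on these points.

```bash
cat > h.py <<'E'
import numpy as np
P=None
def W(p,f):  # press mm -> world m
    c,s=np.cos(f[2]),np.sin(f[2]);p=np.asarray(p,float)/1000
    return np.stack([f[0]+c*p[...,0]-s*p[...,1],f[1]+s*p[...,0]+c*p[...,1],p[...,2]],-1)
def proj(m,X):
    c=X@m['R'].T+m['t'];q=c@np.asarray(m['mtx']).T;return q[...,:2]/q[...,2:]
E
python3 - <<'E'
import numpy as np, cv2
from scipy.optimize import least_squares
from h import *
ms={n:np.load(f"pics/{n}0.npz") for n in("scene","side")}
M=np.array([[-62,23.8,203.9],[-62,-88.9,138.8],[-62,88.9,91.2],[97,-53,141]])
A=np.array([[622,60],[462,82],[705,194],[421,273]])/3.3+[150,140]
B=np.array([[297,292],[428,266],[211,493],[185,163]])/3.7+[260,120]
r=lambda f:np.r_[(proj(ms['scene'],W(M,f))-A).ravel(),(proj(ms['side'],W(M,f))-B).ravel()]
s=least_squares(r,[0.6,0,0]);print(s.x,np.degrees(s.x[2]));print(r(s.x).reshape(-1,2).round(1))
np.save("f.npy",s.x)
# free triangulation
for a,b in zip(A,B):
    Ps=[np.asarray(ms[n]['mtx'])@np.c_[ms[n]['R'],ms[n]['t']] for n in("scene","side")]
    X=cv2.triangulatePoints(Ps[0],Ps[1],a,b);print((X[:3]/X[3]).ravel().round(4))
print(W(M,s.x).round(4))
# other things: depth heights around
d=ms['scene']['d'];
for n,(u,v) in dict(glue=(265,268),pot=(441,218),tin=(452,235),succ=(409,297),sd=(215,258),pl=(364,187),sn=(320,318)).items():
    m=ms['scene'];z=d[v,u];c=np.linalg.inv(m['mtx'])@[u,v,1]*z;print(n,(m['R'].T@(c-m['t'])).round(3))
E
```

```text
[ 0.55775976  0.16438249 -0.0569073 ] -3.2605478321147867
[[-0.3 -0.3]
 [-0.  -0.5]
 [-0.4 -0.3]
 [-0.2 -0.2]
 [-0.1 -0.1]
 [-1.3  0.1]
 [-0.2  0.2]
 [ 0.4  0.6]]
[0.4972 0.192  0.2034]
[0.4898 0.0778 0.1373]
[0.501  0.2571 0.0912]
[0.6526 0.1065 0.1424]
[[0.4972 0.1917 0.2039]
 [0.4908 0.0792 0.1388]
 [0.5009 0.2567 0.0912]
 [0.6516 0.106  0.141 ]]
glue [0.756 0.117 0.136]
pot [0.442 0.443 0.01 ]
tin [0.553 0.46  0.107]
succ [0.704 0.4   0.076]
sd [ 0.708 -0.031  0.02 ]
pl [0.397 0.242 0.004]
sn [0.773 0.235 0.013]
```

```bash
python3 -m crank '[[[0,0,0.04],[0,0,0],-1],[[0,0,0.04],[0,0,0],-1],[[0.0185,0.038,0],[0,0,-1.42],-1],[[0.0185,0.038,0],[0,0,-1.42],-1],[[0.0185,0.038,0],[0,0,-1.42],-1],[[0.0185,0.038,0],[0,0,-1.42],-1],[[0.0185,0.038,0],[0,0,-1.42],-1],[[0.0185,0.038,0],[0,0,-1.42],-1],[[0.0185,0.038,0],[0,0,-1.42],-1],[[0.0185,0.038,0],[0,0,-1.42],-1],[[0.0185,0.038,0],[0,0,-1.42],-1],[[0.0185,0.038,0],[0,0,-1.42],-1]]'
python3 -m crank '[[[0.0185,0.038,0],[0,0,-1.42],-1],[[0.0185,0.038,0],[0,0,-1.42],-1],[[0.0185,0.038,0],[0,0,-1.42],-1],[[0.0185,0.038,0],[0,0,-1.42],-1],[[0.0185,0.038,0],[0,0,-1.42],-1],[[0.0185,0.038,0],[0,0,-1.42],-1],[[0.0185,0.038,0],[0,0,-1.42],-1],[[0.0185,0.038,0],[0,0,-1.42],-1],[[0.0185,0.038,0],[0,0,-1.42],-1],[[0.0185,0.038,0],[0,0,-1.42],-1],[[0,0,0],[0,0,0],-1],[[0,0,0],[0,0,0],-1]]'
```

```text
clock: 1.3
tool_pos: [0.472, -0.2293, 0.3065]
orientation: [180.0, -0.0, -169.1]
force: [1.0, -0.3, -0.2]
opening: 0.0009
gripper_force: 0.0
clock: 2.5
tool_pos: [0.6566, 0.1499, 0.3051]
orientation: [-179.9, -0.1, 176.8]
force: [-0.2, 0.6, -0.2]
opening: 0.0004
gripper_force: 0.0
```

```bash
python3 -m crank '[[[0,0.001,-0.035],[0,0,0],-1],[[0,0,-0.035],[0,0,0],-1],[[0,0,-0.035],[0,0,0],-1],[[0,0,-0.03],[0,0,0],-1],[[0,0,0],[0,0,0],-1],[[0,0,0],[0,0,0],-1]]'
cat > look.py <<'E'
import sys,cv2,numpy as np
from plant import ctrl,imaging
k=sys.argv[1]
p,d=imaging.snapshot("scene");a=cv2.resize(p[100:270,200:400],None,fx=2,fy=2,interpolation=cv2.INTER_CUBIC)
q,d=imaging.snapshot("side");b=cv2.resize(q[110:280,230:430],None,fx=2,fy=2,interpolation=cv2.INTER_CUBIC)
cv2.imwrite(f"pics/{k}.png",np.hstack([a,b]));print(ctrl.get_obs()['tool_pos'].round(4))
E
python3 look.py k1
```

```text
clock: 3.1
tool_pos: [0.6569, 0.149, 0.1725]
orientation: [-180.0, 0.0, 176.7]
force: [0.0, -0.0, 0.8]
opening: 0.0005
gripper_force: 0.0
[0.6579 0.1498 0.1741]
```

View pics/k1.png

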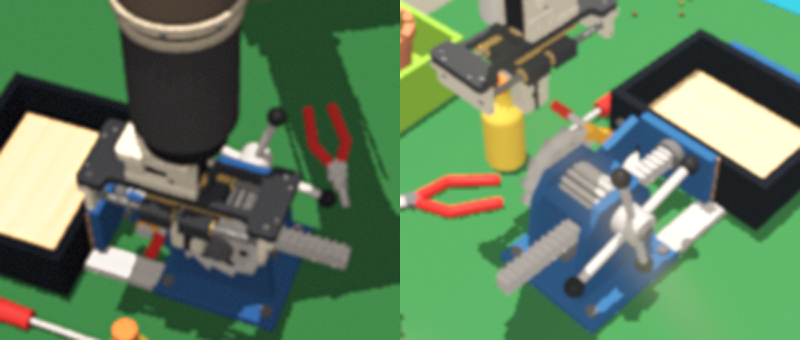

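The left half shows the shut fingers just on the wheel side of the red lug at (153,243). The right half confirms the tips, near (545,105), are clear of the wheel. Next I lower the fingers and sweep towards the frame.

```bash
python3 -m crank '[[[0,0,-0.02],[0,0,0],-1],[[0,0,-0.02],[0,0,0],-1],[[0,0,-0.015],[0,0,0],-1],[[0,0,0],[0,0,0],-1],[[0,-0.004,0],[0,0,0],-1],[[0,-0.004,0],[0,0,0],-1],[[0,-0.004,0],[0,0,0],-1],[[0,-0.004,0],[0,0,0],-1]]'
python3 -m crank '[[[0,-0.004,0],[0,0,0],-1],[[0,-0.004,0],[0,0,0],-1],[[0,-0.004,0],[0,0,0],-1],[[0,-0.004,0],[0,0,0],-1],[[0,-0.004,0],[0,0,0],-1],[[0,-0.004,0],[0,0,0],-1]]'
```

```text
clock: 4.0
tool_pos: [0.6571, 0.1336, 0.1174]
orientation: [180.0, 0.1, 176.7]
force: [0.5, -0.2, 0.0]
opening: 0.0004
gripper_force: 0.0
clock: 4.6
tool_pos: [0.6565, 0.1094, 0.1163]
orientation: [-180.0, -0.0, 176.7]
force: [0.7, 1.5, 0.3]
opening: 0.0007
gripper_force: 0.2
```

```bash
python3 look.py k2
```

```text
[0.6565 0.1092 0.1163]
```

View pics/k2.png

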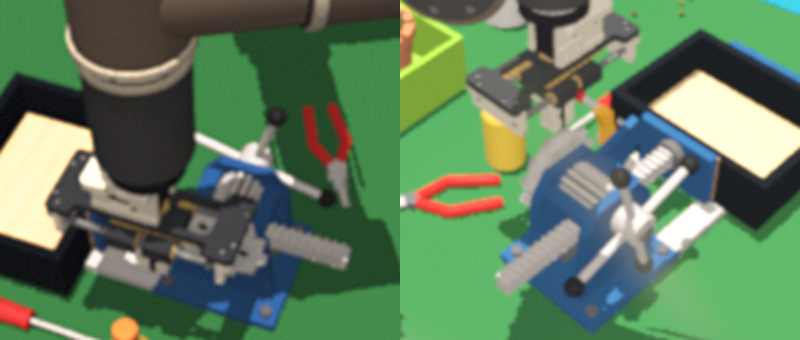

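The right half shows the yellow pawl standing nearly upright at (605,125), moving with the finger. I'll continue the sweep.

```bash
python3 -m crank '[[[0,-0.004,0],[0,0,0],-1],[[0,-0.004,0],[0,0,0],-1],[[0,-0.004,0],[0,0,0],-1],[[0,-0.004,0],[0,0,0],-1],[[0,-0.003,0],[0,0,0],-1],[[0,-0.003,0],[0,0,0],-1],[[0,-0.003,0],[0,0,0],-1],[[0,0,0],[0,0,0],-1],[[0,0,0],[0,0,0],-1],[[0,0,0],[0,0,0],-1]]'
python3 look.py k3
```

```text
clock: 5.7
tool_pos: [0.6567, 0.0851, 0.1165]
orientation: [-180.0, -0.0, 176.7]
force: [0.8, 0.1, -0.5]
opening: 0.0005
gripper_force: 0.0
[0.6567 0.0851 0.1166]
```

View pics/k3.png

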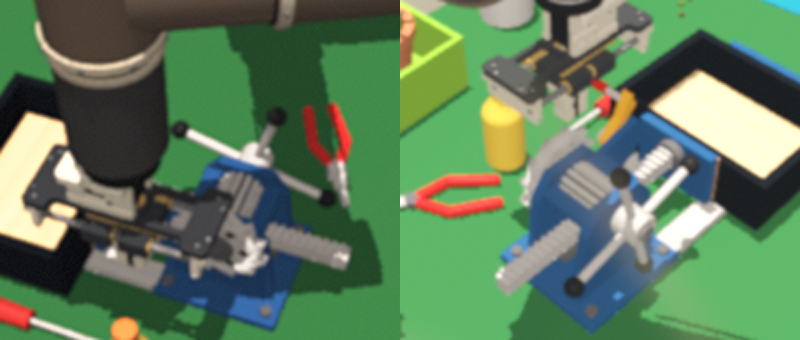

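The pawl now leans past vertical at (625,115) and the force has dropped to zero, so it has fallen onto its stop. I'll retreat upward and move to the spoke.

```bash
python3 -m crank '[[[0,0.005,0.01],[0,0,0],-1],[[0,0,0.035],[0,0,0],-1],[[0,0,0.045],[0,0,0],-1],[[0,0,0.045],[0,0,0],-1],[[-0.0196,0.0185,0],[0,0,0],-1],[[-0.0196,0.0185,0],[0,0,0],-1],[[-0.0196,0.0185,0],[0,0,0],-1],[[-0.0196,0.0185,0],[0,0,0],-1],[[-0.0196,0.0185,0],[0,0,0],-1],[[-0.0196,0.0185,0],[0,0,0],-1],[[-0.0196,0.0185,0],[0,0,0],-1],[[-0.0196,0.0185,0],[0,0,0],-1]]'
python3 -m crank '[[[0,0,-0.02],[0,0,0],-1],[[0,0,-0.03],[0,0,0],-1],[[0,0,-0.011],[0,0,0],-1],[[0,0,0],[0,0,0],-1],[[0,0,0],[0,0,0],-1]]'
cat > red.py <<'E'
import cv2,numpy as np
from plant import ctrl,imaging
from h import *
f=np.load("f.npy");o=ctrl.get_obs()['tool_pos'];c,s=np.cos(f[2]),np.sin(f[2])
d=o[:2]-f[:2];print("tool press mm",(1000*np.array([c*d[0]+s*d[1],-s*d[0]+c*d[1],o[2]])).round(1))
for n in("scene","side"):
    p,_=imaging.snapshot(n);m=imaging.camera_model(n)
    hsv=cv2.cvtColor(p,cv2.COLOR_BGR2HSV);r=(((hsv[...,0]<6)|(hsv[...,0]>174))&(hsv[...,1]>170)&(hsv[...,2]>70)).astype(np.uint8)
    for nm,X in(("over",[97,-115,141]),("down",[97,-53,141])):
        u=proj(m,W(X,f));R=r.copy();k=np.zeros_like(r);cv2.circle(k,tuple(int(v) for v in u),9,1,-1);ys,xs=np.nonzero(r&k)
        print(n,nm,u.round(1),len(xs),(xs.mean().round(1),ys.mean().round(1)) if len(xs) else "")
    hit=[]
    for th in np.arange(0,.62,.02):  # black ball of the top spoke
        a=np.radians(15)-th;u=proj(m,W([-62,92*np.sin(a),115+92*np.cos(a)],f))
        k=np.zeros_like(r);cv2.circle(k,tuple(int(round(v)) for v in u),3,1,-1);hit.append((round(float(p[k>0].max(1).mean())),round(th,2)))
    print(n,"darkest knob angles",sorted(hit)[:5])
E
python3 red.py
```

```text
clock: 7.0
tool_pos: [0.4991, 0.239, 0.2526]
orientation: [180.0, 0.1, 176.8]
force: [-0.2, 0.5, -0.3]
opening: 0.0003
gripper_force: 0.0
clock: 7.5
tool_pos: [0.5006, 0.2382, 0.1917]
orientation: [180.0, 0.1, 176.7]
force: [0.4, -0.8, -0.3]
opening: 0.0007
gripper_force: 0.0
tool press mm [-61.3  70.4 191.7]
scene over [250.1 214.1] 82 (np.float64(249.3), np.float64(214.6))
scene down [277.4 222.5] 0 
scene darkest knob angles [(24, np.float64(0.0)), (26, np.float64(0.02)), (29, np.float64(0.04)), (37, np.float64(0.06)), (60, np.float64(0.08))]
side over [329.  151.9] 0 
side down [310.4 164.7] 0 
side darkest knob angles [(62, np.float64(0.0)), (62, np.float64(0.02)), (62, np.float64(0.04)), (68, np.float64(0.06)), (71, np.float64(0.58))]
```

The lug is at its thrown-over position (249,215). Now I push the spoke.

```bash
python3 -m crank '[[[0,-0.005,0],[0,0,0],-1],[[0,-0.005,0],[0,0,0],-1],[[0,-0.004,0],[0,0,0],-1],[[0,-0.004,0],[0,0,0],-1],[[-0.001,-0.004,0],[0,0,0],-1],[[0,-0.004,0],[0,0,0],-1],[[0,-0.004,0],[0,0,0],-1],[[-0.001,-0.004,0],[0,0,0],-1],[[0,-0.004,0],[0,0,0],-1],[[0,-0.004,0],[0,0,0],-1],[[0,0,0],[0,0,0],-1]]'
python3 red.py
```

```text
clock: 8.7
tool_pos: [0.4976, 0.1951, 0.1903]
orientation: [-180.0, -0.0, 176.7]
force: [0.9, -0.7, 0.7]
opening: 0.0006
gripper_force: 0.1
tool press mm [-61.8  27.3 190.3]
scene over [250.1 214.1] 85 (np.float64(249.1), np.float64(214.8))
scene down [277.4 222.5] 0 
scene darkest knob angles [(32, np.float64(0.3)), (38, np.float64(0.32)), (42, np.float64(0.28)), (52, np.float64(0.34)), (52, np.float64(0.36))]
side over [329.  151.9] 0 
side down [310.4 164.7] 0 
side darkest knob angles [(57, np.float64(0.28)), (58, np.float64(0.26)), (58, np.float64(0.3)), (58, np.float64(0.32)), (64, np.float64(0.22))]
```

```bash
python3 -m crank '[[[0,-0.004,0],[0,0,0],-1],[[-0.001,-0.004,0],[0,0,0],-1],[[0,-0.002,0],[0,0,0],-1],[[0,0,0],[0,0,0],-1],[[0,0,0],[0,0,0],-1]]'
python3 red.py
```

```text
clock: 9.3
tool_pos: [0.4968, 0.1856, 0.1905]
orientation: [-180.0, -0.0, 176.7]
force: [1.1, -0.3, -0.1]
opening: 0.0005
gripper_force: 0.1
tool press mm [-62.   17.7 190.5]
scene over [250.1 214.1] 86 (np.float64(249.0), np.float64(214.7))
scene down [277.4 222.5] 0 
scene darkest knob angles [(34, np.float64(0.4)), (34, np.float64(0.42)), (47, np.float64(0.38)), (47, np.float64(0.44)), (49, np.float64(0.46))]
side over [329.  151.9] 12 (np.float64(326.3), np.float64(150.7))
side down [310.4 164.7] 0 
side darkest knob angles [(57, np.float64(0.4)), (57, np.float64(0.42)), (61, np.float64(0.36)), (61, np.float64(0.38)), (62, np.float64(0.34))]
```

```bash
python3 -m crank '[[[0,0.015,0],[0,0,0],-1],[[0,0,0.03],[0,0,0],-1],[[0,0,0.035],[0,0,0],-1],[[0.0149,-0.0197,0],[0,0,0],-1],[[0.0149,-0.0197,0],[0,0,0],-1],[[0.0149,-0.0197,0],[0,0,0],-1],[[0.0149,-0.0197,0],[0,0,0],-1],[[0.0149,-0.0197,0],[0,0,0],-1],[[0.0149,-0.0197,0],[0,0,0],-1],[[0.0149,-0.0197,0],[0,0,0],-1],[[0.0149,-0.0197,0],[0,0,0],-1]]'
python3 -m crank '[[[0.0149,-0.0197,0],[0,0,0],-1],[[0.0149,-0.0197,0],[0,0,0],-1],[[0,0,0],[0,0,0],-1],[[0,0,-0.03],[0,0,0],-1],[[0,0,-0.03],[0,0,0],-1],[[0,0,0],[0,0,0],-1],[[0,0,0],[0,0,0],-1]]'
python3 red.py
```

```text
clock: 10.5
tool_pos: [0.6168, 0.0431, 0.2553]
orientation: [-180.0, -0.0, 176.8]
force: [0.4, 0.4, 0.5]
opening: 0.0006
gripper_force: 0.0
clock: 11.2
tool_pos: [0.646, 0.0044, 0.1959]
orientation: [-179.9, -0.0, 176.8]
force: [0.5, 0.6, 0.1]
opening: 0.0006
gripper_force: 0.0
tool press mm [  97.2 -154.7  195.9]
scene over [250.1 214.1] 79 (np.float64(249.4), np.float64(214.3))
scene down [277.4 222.5] 0 
scene darkest knob angles [(25, np.float64(0.38)), (26, np.float64(0.34)), (26, np.float64(0.36)), (26, np.float64(0.4)), (28, np.float64(0.42))]
side over [329.  151.9] 33 (np.float64(328.7), np.float64(152.2))
side down [310.4 164.7] 0 
side darkest knob angles [(43, np.float64(0.34)), (43, np.float64(0.36)), (43, np.float64(0.38)), (44, np.float64(0.4)), (44, np.float64(0.42))]
```

```bash
python3 -m crank '[[[0,0,-0.035],[0,0,0],-1],[[0,0,-0.03],[0,0,0],-1],[[0,0,-0.011],[0,0,0],-1],[[0,0,0],[0,0,0],-1],[[0,0.004,0],[0,0,0],-1],[[0,0.004,0],[0,0,0],-1],[[0,0.004,0],[0,0,0],-1],[[0,0.004,0],[0,0,0],-1],[[0,0.004,0],[0,0,0],-1]]'
python3 -m crank '[[[0,0.004,0],[0,0,0],-1],[[0,0.004,0],[0,0,0],-1],[[0,0.004,0],[0,0,0],-1],[[0,0.004,0],[0,0,0],-1],[[0,0.004,0],[0,0,0],-1],[[0,0.004,0],[0,0,0],-1],[[0,0,0],[0,0,0],-1],[[0,0,0],[0,0,0],-1],[[0,0,0],[0,0,0],-1]]'
python3 red.py
```

```text
clock: 12.2
tool_pos: [0.6462, 0.0241, 0.1203]
orientation: [-180.0, 0.0, 176.8]
force: [-0.5, -3.2, 2.7]
opening: 0.0005
gripper_force: 1.7
clock: 13.1
tool_pos: [0.6459, 0.0479, 0.1195]
orientation: [-180.0, -0.0, 176.7]
force: [0.3, 0.1, 0.6]
opening: 0.0004
gripper_force: 0.0
tool press mm [  94.6 -111.3  119.5]
scene over [250.1 214.1] 2 (np.float64(258.0), np.float64(217.5))
scene down [277.4 222.5] 0 
scene darkest knob angles [(35, np.float64(0.32)), (35, np.float64(0.34)), (35, np.float64(0.36)), (37, np.float64(0.38)), (39, np.float64(0.3))]
side over [329.  151.9] 10 (np.float64(321.4), np.float64(155.1))
side down [310.4 164.7] 0 
side darkest knob angles [(46, np.float64(0.34)), (47, np.float64(0.36)), (47, np.float64(0.38)), (51, np.float64(0.3)), (51, np.float64(0.32))]
```

```bash
python3 -m crank '[[[0,0.003,0],[0,0,0],-1],[[0,0.003,0],[0,0,0],-1],[[0,0.003,0],[0,0,0],-1],[[0,0,0],[0,0,0],-1],[[0,0,0],[0,0,0],-1]]'
python3 red.py; python3 look.py k4
```

```text
clock: 13.7
tool_pos: [0.6459, 0.0571, 0.1195]
orientation: [-180.0, -0.0, 176.8]
force: [-0.9, 0.3, -0.3]
opening: 0.0006
gripper_force: 0.0
tool press mm [  94.1 -102.1  119.5]
scene over [250.1 214.1] 0 
scene down [277.4 222.5] 46 (np.float64(275.2), np.float64(223.9))
scene darkest knob angles [(42, np.float64(0.34)), (42, np.float64(0.36)), (43, np.float64(0.32)), (43, np.float64(0.38)), (43, np.float64(0.4))]
side over [329.  151.9] 0 
side down [310.4 164.7] 0 
side darkest knob angles [(60, np.float64(0.3)), (60, np.float64(0.32)), (62, np.float64(0.34)), (63, np.float64(0.36)), (63, np.float64(0.38))]
[0.6459 0.0569 0.1196]
```

View pics/k4.png

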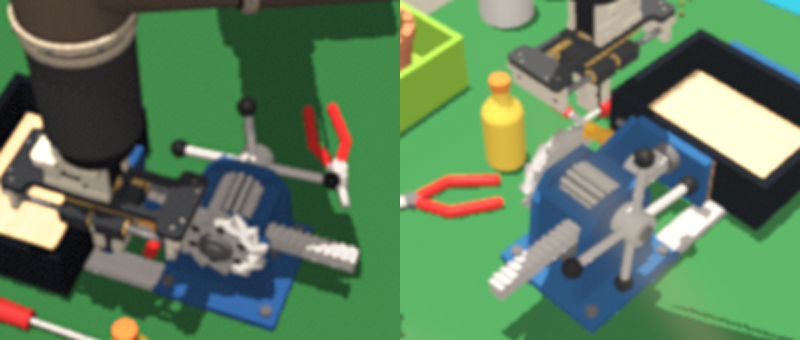

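The pawl has fallen back onto the wheel, with the lug at about (275,224), near its down position. Next I return to the spoke.

```bash
python3 -m crank '[[[0,-0.012,0],[0,0,0],-1],[[0,0,0.035],[0,0,0],-1],[[0,0,0.05],[0,0,0],-1],[[0,0,0.05],[0,0,0],-1],[[-0.0164,0.0187,0],[0,0,0],-1],[[-0.0164,0.0187,0],[0,0,0],-1],[[-0.0164,0.0187,0],[0,0,0],-1],[[-0.0164,0.0187,0],[0,0,0],-1],[[-0.0164,0.0187,0],[0,0,0],-1],[[-0.0164,0.0187,0],[0,0,0],-1],[[-0.0164,0.0187,0],[0,0,0],-1],[[-0.0164,0.0187,0],[0,0,0],-1]]'
python3 -m crank '[[[-0.0164,0.0187,0],[0,0,0],-1],[[0,0,0],[0,0,0],-1],[[0,0,-0.03],[0,0,0],-1],[[0,0,-0.03],[0,0,0],-1],[[0,0,-0.004],[0,0,0],-1],[[0,0,0],[0,0,0],-1],[[0,0,0],[0,0,0],-1]]'
python3 red.py
```

```text
clock: 15.1
tool_pos: [0.5141, 0.1945, 0.2547]
orientation: [180.0, 0.0, 176.7]
force: [-0.2, -1.0, 0.1]
opening: 0.0002
gripper_force: 0.0
clock: 15.8
tool_pos: [0.4994, 0.2133, 0.192]
orientation: [180.0, 0.1, 176.7]
force: [-0.1, 0.8, 0.4]
opening: 0.0005
gripper_force: 0.0
tool press mm [-61.1  45.5 192. ]
scene over [250.1 214.1] 0 
scene down [277.4 222.5] 67 (np.float64(276.3), np.float64(222.3))
scene darkest knob angles [(24, np.float64(0.38)), (26, np.float64(0.4)), (27, np.float64(0.34)), (27, np.float64(0.36)), (33, np.float64(0.42))]
side over [329.  151.9] 0 
side down [310.4 164.7] 35 (np.float64(310.6), np.float64(163.5))
side darkest knob angles [(56, np.float64(0.36)), (56, np.float64(0.38)), (56, np.float64(0.4)), (56, np.float64(0.42)), (63, np.float64(0.34))]
```

```bash
python3 -m crank '[[[0,-0.006,0],[0,0,0],-1],[[-0.001,-0.006,0],[0,0,0],-1],[[0,-0.006,0],[0,0,0],-1],[[0,-0.005,0],[0,0,0],-1],[[-0.001,-0.003,0],[0,0,0],-1],[[0,-0.003,0],[0,0,0],-1],[[0,-0.003,0],[0,0,0],-1],[[0,0,0],[0,0,0],-1]]'
python3 -m crank '[[[0,-0.002,0],[0,0,0],-1],[[0,-0.001,0],[0,0,0],-1],[[0,-0.001,0],[0,0,0],-1],[[0,0,0],[0,0,0],-1]]'
python3 red.py
```

```text
clock: 16.7
tool_pos: [0.4963, 0.1811, 0.1906]
orientation: [180.0, -0.0, 176.7]
force: [-0.5, 0.4, -1.0]
opening: 0.0003
gripper_force: 0.2
clock: 17.1
tool_pos: [0.4963, 0.1772, 0.1904]
orientation: [-180.0, -0.0, 176.7]
force: [-0.8, 1.4, -1.1]
opening: 0.0004
gripper_force: 0.8
tool press mm [-62.1   9.3 190.4]
scene over [250.1 214.1] 0 
scene down [277.4 222.5] 64 (np.float64(276.6), np.float64(222.7))
scene darkest knob angles [(34, np.float64(0.5)), (38, np.float64(0.52)), (44, np.float64(0.48)), (53, np.float64(0.54)), (53, np.float64(0.56))]
side over [329.  151.9] 0 
side down [310.4 164.7] 31 (np.float64(309.6), np.float64(163.6))
side darkest knob angles [(56, np.float64(0.52)), (58, np.float64(0.54)), (58, np.float64(0.56)), (62, np.float64(0.5)), (64, np.float64(0.46))]
```

```bash
python3 -m crank '[[[0,-0.001,0],[0,0,0],-1],[[0,0,0],[0,0,0],-1]]'
python3 -m crank '[[[0,-0.001,0],[0,0,0],-1],[[0,0,0],[0,0,0],-1]]'
```

```text
clock: 17.4
tool_pos: [0.4964, 0.1763, 0.1905]
orientation: [180.0, -0.0, 176.7]
force: [-0.4, 2.5, -2.0]
opening: 0.0003
gripper_force: 0.9
clock: 17.6
tool_pos: [0.4964, 0.1752, 0.1906]
orientation: [180.0, 0.0, 176.7]
force: [-0.6, 1.9, -1.4]
opening: 0.0005
gripper_force: 0.9
```

```bash
python3 -m crank '[[[0,-0.001,0],[0,0,0],-1],[[0,0,0],[0,0,0],-1]]'; python3 red.py
```

```text
clock: 17.8
tool_pos: [0.4964, 0.1742, 0.1906]
orientation: [180.0, 0.0, 176.7]
force: [-1.3, 2.5, -1.9]
opening: 0.0
gripper_force: 0.9
tool press mm [-61.8   6.3 190.6]
scene over [250.1 214.1] 0 
scene down [277.4 222.5] 65 (np.float64(276.8), np.float64(222.7))
scene darkest knob angles [(34, np.float64(0.54)), (34, np.float64(0.56)), (35, np.float64(0.52)), (46, np.float64(0.58)), (49, np.float64(0.5))]
side over [329.  151.9] 0 
side down [310.4 164.7] 33 (np.float64(309.6), np.float64(164.0))
side darkest knob angles [(59, np.float64(0.58)), (61, np.float64(0.54)), (61, np.float64(0.56)), (63, np.float64(0.52)), (70, np.float64(0.6))]
```

```bash
python3 -m crank '[[[0,-0.001,0],[0,0,0],-1],[[0,0,0],[0,0,0],-1],[[0,0,0],[0,0,0],-1]]'
```

```text
clock: 18.2
tool_pos: [0.4964, 0.1732, 0.1906]
orientation: [-180.0, 0.0, 176.7]
force: [-0.0, 1.5, -1.4]
opening: 0.0003
gripper_force: 0.9
```

```bash
python3 -m crank '[[[0,0.02,0],[0,0,0],-1],[[0,0.02,0],[0,0,0],-1],[[0,0.02,0],[0,0,0],-1],[[0,0,0],[0,0,0],-1]]'
cat > ang.py <<'E'
import cv2,numpy as np
from scipy.optimize import minimize_scalar
from plant import imaging
from h import *
f=np.load("f.npy")
def K(th,k): a=np.radians(15)-th-k*np.pi/2; return W([-62,92*np.sin(a),115+92*np.cos(a)],f)
def blob(p,u):
    k=np.zeros(p.shape[:2],np.uint8);cv2.circle(k,tuple(int(round(v)) for v in u),11,1,-1)
    n,l,s,c=cv2.connectedComponentsWithStats(((p.max(2)<75)&(k>0)).astype(np.uint8))
    i=1+np.argmin(np.hypot(*(c[1:]-u).T)-.05*s[1:,4]);return c[i],s[i,4]
def run(p,m,th0,tag):
    for k in(0,1,3):
        c,n=blob(p,proj(m,K(th0,k)))
        r=minimize_scalar(lambda t:np.sum((proj(m,K(t,k))-c)**2),bounds=(th0-.2,th0+.2),method='bounded');print(tag,k,c.round(1),n,"th",round(r.x,3),"res",round(r.fun**.5,1))
for n in("scene","side"):
    z=np.load(f"pics/{n}0.npz");run(z['p'],z,0,n+" start")
    p,_=imaging.snapshot(n);cv2.imwrite(f"pics/now_{n}.png",p);run(p,imaging.camera_model(n),.53,n+" now")
E
python3 ang.py; python3 red.py|grep down; python3 look.py k5
```

```text
clock: 18.6
tool_pos: [0.4967, 0.2358, 0.1905]
orientation: [-180.0, 0.0, 176.9]
force: [0.5, -0.1, -0.3]
opening: 0.0004
gripper_force: 0.0
scene start 0 [337.9 158. ] 67 th 0.004 res 0.2
scene start 1 [289.4 164.3] 51 th 0.004 res 0.5
scene start 3 [363.4 198.8] 52 th -0.008 res 0.4
scene now 0 [317.2 152.3] 67 th 0.519 res 0.1
scene now 1 [289.7 177.5] 40 th 0.502 res 0.9
scene now 3 [362.9 188.6] 125 th 0.416 res 2.6
side start 0 [341.4 199.8] 25 th 0.005 res 1.6
side start 1 [374.9 191.5] 57 th -0.018 res 0.6
side start 3 [316.7 253.4] 63 th 0.001 res 0.1
side now 0 [357.2 182.4] 223 th 0.595 res 3.1
side now 1 [374.1 206.3] 28 th 0.493 res 1.4
side now 3 [316.1 239.2] 82 th 0.513 res 0.5
scene down [277.4 222.5] 67 (np.float64(276.9), np.float64(222.7))
side down [310.4 164.7] 0 
[0.4963 0.233  0.1905]
```

View pics/k5.png

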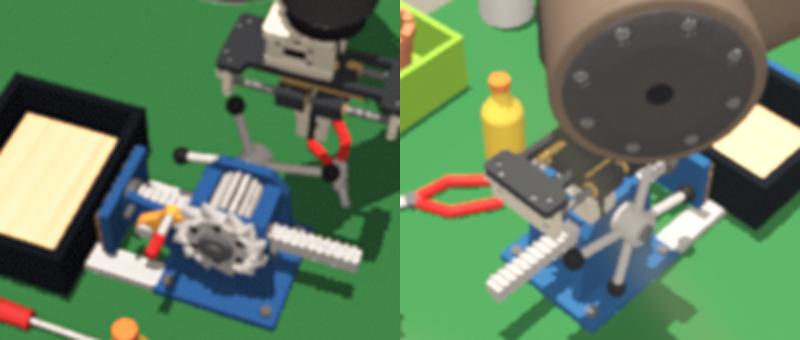

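The wheel is at about 0.515 rad with the pawl down and the lug at (277,223). It isn't quite at the stop, so I'll push again in 1 mm steps until the force rises.

```bash
python3 -m crank '[[[0,-0.02,0],[0,0,0],-1],[[0,-0.02,0],[0,0,0],-1],[[0,-0.015,0],[0,0,0],-1],[[0,-0.004,0],[0,0,0],-1],[[0,-0.001,0],[0,0,0],-1],[[0,0,0],[0,0,0],-1]]'
python3 -m crank '[[[0,-0.001,0],[0,0,0],-1],[[0,0,0],[0,0,0],-1]]'
```

```text
clock: 19.5
tool_pos: [0.4966, 0.1729, 0.1908]
orientation: [180.0, 0.0, 176.7]
force: [-0.2, 0.1, 0.7]
opening: 0.0007
gripper_force: 0.0
clock: 19.7
tool_pos: [0.4964, 0.1725, 0.1905]
orientation: [-180.0, 0.0, 176.8]
force: [0.7, -0.2, -0.1]
opening: 0.0005
gripper_force: 0.0
```

```bash
python3 -m crank '[[[0,-0.001,0],[0,0,0],-1],[[0,0,0],[0,0,0],-1]]'
```

```text
clock: 19.9
tool_pos: [0.4964, 0.1717, 0.1905]
orientation: [180.0, 0.0, 176.8]
force: [0.0, 2.8, -0.5]
opening: 0.0004
gripper_force: 0.8
```

```bash
python3 -m crank '[[[0,-0.0007,0],[0,0,0],-1],[[0,0,0],[0,0,0],-1]]'
```

```text
clock: 20.1
tool_pos: [0.4964, 0.171, 0.1905]
orientation: [180.0, 0.0, 176.7]
force: [0.1, 2.7, -1.4]
opening: 0.0004
gripper_force: 1.5
```

```bash
python3 -m crank '[[[0,-0.0007,0],[0,0,0],-1],[[0,0,0],[0,0,0],-1]]'; python3 ang.py | grep "now"
```

```text
clock: 20.3
tool_pos: [0.4964, 0.1704, 0.1904]
orientation: [179.9, 0.0, 176.7]
force: [-0.5, 4.9, -1.8]
opening: 0.0007
gripper_force: 2.5
scene now 0 [315.3 148.1] 106 th 0.572 res 3.9
scene now 1 [290.2 178.3] 47 th 0.535 res 0.7
scene now 3 [362.1 187.4] 137 th 0.469 res 3.3
side now 0 [356.4 181.2] 135 th 0.587 res 4.5
side now 1 [373.3 206.7] 43 th 0.511 res 0.7
side now 3 [316.4 238.3] 79 th 0.54 res 0.4
```

```bash
python3 -m crank '[[[0,-0.0007,0],[0,0,0],-1],[[0,0,0],[0,0,0],-1]]'
```

```text
clock: 20.6
tool_pos: [0.4964, 0.1701, 0.1904]
orientation: [179.9, 0.0, 176.7]
force: [-1.3, 6.7, -3.1]
opening: -0.0
gripper_force: 3.4
```

The force climbs while the tool barely advances, so the wheel is at its firm stop. I'll back off and check.

```bash
python3 -m crank '[[[0,0.005,0],[0,0,0],-1],[[0,0.02,0],[0,0,0],-1],[[0,0.02,0.01],[0,0,0],-1],[[0,0.01,0.03],[0,0,0],-1],[[0,0,0.04],[0,0,0],-1],[[0,0,0.04],[0,0,0],-1],[[0,0,0],[0,0,0],-1],[[0,0,0],[0,0,0],-1]]'; python3 ang.py | grep "now"; python3 red.py | grep down
```

```text
clock: 21.4
tool_pos: [0.4966, 0.2248, 0.3123]
orientation: [179.9, 0.1, 176.8]
force: [0.1, -1.3, 0.0]
opening: 0.0004
gripper_force: 0.0
scene now 0 [316.2 152.2] 69 th 0.544 res 0.1
scene now 1 [290.  178.3] 43 th 0.529 res 0.9
scene now 3 [362.1 187.6] 142 th 0.461 res 3.3
side now 0 [356.4 185.4] 73 th 0.534 res 0.7
side now 1 [374.  207.3] 31 th 0.523 res 1.6
side now 3 [316.4 238.4] 78 th 0.537 res 0.4
scene down [277.4 222.5] 68 (np.float64(277.0), np.float64(222.8))
side down [310.4 164.7] 0
```

The wheel stands at about 0.535 rad, the pawl is down in the notch and the arm is clear.

```bash
python3 -c "
from plant import close_job
print(close_job())"
```

```text
the job is handed in; nothing more can be done
None
```

The job is handed in, with no verdict returned: my last check before hand-in put the wheel one notch back (about 0.535 rad) against the lowered pawl, with the arm clear; I didn't re-measure the frame or the other items on the bench.

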